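Cover the tubes, free the sagging bolt and hold the tube locker's gate ajar

TASK

Get the small tube locker ready for inspection: first slide its flat top cover fully shut over the open tube compartment. Then free the front gate's sagging bolt by its upright pull pin, lifting the bolt over the bent-up keeper lip while drawing it back, and swing the gate a hand's breadth ajar (about 7 cm at its free edge, without flinging it wide). A spring pulls the gate shut, so finish still gripping the pull pin and holding the gate steady there; leave the desk things around the locker where they are.

Things in the scene. Friction and masses are not known exactly. Their poses are not given: they have to be found in the camera images.
- locker: White tube locker fixed to the bench: 250 mm wide (its y), 120 mm deep (x), 100 mm high. Origin: centre of its underside; its -x is the front with the barred gate, +y the viewer's left, z up. On top: open compartment with lying tubes on the left half, closed deck on the right half; two rails along y at the front and rear edges, tops at height 112 mm.
- cover (a joint): Travel (m) of the flat aluminium cover (101 x 118 x 5 mm, top at height 106 mm) in its rails along the locker's y. 0 = fully shut over the compartment (end stop), grows as the cover moves to the right (the locker's -y), 0.105 = fully open. It needs about 1.5 to 3 N and stays where it is left.
- cover_tab (a point): Centre of the top of the grey upright tab on the middle of the cover: tab 40 mm along the locker's x, 12 mm thick along y, 37 mm tall above the cover; its top is at height 144 mm. Same axes as the locker.
- gate (a joint): Opening angle (rad) of the steel barred gate in the front (197 mm wide, 8 mm thick, top at height 96 mm). 0 = shut, grows as its right-hand free edge swings out to the front (clockwise seen from above); stop at 1.2. 0.35 is about 70 mm at the free edge. A spring always pulls it shut: 0.3 Nm shut, 0.5 Nm at 0.35, or about 4 N at the drawn pin.
- gate_hinge (a point): Point on the gate's vertical hinge axis, at the left front of the locker (64 mm in front of and 117 mm left of the locker's origin), height 66 mm.
- gate_edge (a point): Middle of the gate's free (right-hand) edge, 200 mm from the hinge axis, height 66 mm.
- bolt_draw (a joint): How far (m) the bolt is drawn back along the gate towards the hinge (to the left when the gate is shut). 0 = fully shot, 0.036 = fully drawn (stop). 1 to 2 N of friction. Up to 0.008 it has free play; from there the nose under its end meets the keeper lip unless the bolt is lifted; beyond 0.025 it is clear of the keeper.
- bolt_lift (a joint): How far (m) the bolt is lifted in its worn guides. 0 = sagged to the bottom, 0.016 = top of the guides (stop). It drops back by its own weight (about 1.5 N). The nose passes over the keeper lip from 0.0095 upwards.
- bolt: Steel barrel bolt on the gate's front: 12 mm round bar, 142 mm long, along the gate, with a nose turned down at its right-hand end and an upright round pull pin, 12 mm thick, whose top is 84 mm above the bar. Bar centre at height 66 mm when sagged. It runs in two tall worn guides (tops at height 94 mm). Origin: on the hinge axis at bench height when shot and sagged; axes as the gate's.
- pin_top (a point): Centre of the top end of the pull pin: height 150 mm when the bolt is sagged; 24 mm in front of the gate's middle plane; 159 mm from the hinge axis along the gate when the bolt is shot, 123 mm when fully drawn. The pin is free all round above height 112 mm. Axes as the gate's.
- keeper_lip (a point): Top middle of the bent-up lip of the steel keeper on the locker's right-hand front post, height 58 mm. The keeper is an open-topped pocket 34 mm long; the lip closes its gate side, reaching 8 mm above the bottom of the bolt's nose; its front wall (top at 71 mm) stops the gate while the bolt's end is in the pocket.
- rubber_stamp: Bystander: upright wooden hand stamp 29 x 50 x 78 mm, right of the locker. Origin: centre of its underside.
- ink_tin: Bystander: flat ink pad tin 75 x 112 x 18 mm, left of the locker. Origin: centre of its underside.
- paper_roll: Bystander: white label roll 82 mm in diameter, 40 mm high. Origin: centre of its underside.
- pocket_notebook: Bystander: purple notebook 148 x 109 x 14 mm. Origin: centre of its underside.
- bench_timer: Bystander: small white bench timer 68 x 62 x 24 mm. Origin: centre of its underside.

How it is judged (in metres and radians):
On the way, in this order (a step that is already met when the one before it is completed fails the run):
1. the cover is slid fully shut over the compartment (value of joint cover below 0.006 m and value of joint gate below 0.06 rad), for 0.2 s.
2. the bolt, gripped by its pin, is lifted and on its way over the keeper lip (value of joint bolt_lift above 0.006 m and value of joint bolt_draw above 0.01 m and contact force between the fingers and bolt above 0.5 N).
3. the bolt is drawn clear of the keeper (value of joint bolt_draw above 0.025 m), for 0.1 s.
At the end, for the whole second after the job is handed in: The cover is still shut (within 8 mm); the gate stands still at 0.22 to 0.55 rad (about 4.5 to 11 cm at its free edge), held against its spring by the gripper's fingers, which press on the pull pin with more than 1 N (value of joint gate between 0.22 and 0.55 rad and velocity of joint gate between -0.08 and 0.08 rad/s and contact force between the fingers and bolt above 1 N and value of joint cover below 0.008 m); the arm keeps its last pose, push and grip.
It fails at once if the gate is flung wide (beyond 0.9 rad) (value of joint gate above 0.9 rad).
It fails at once if a desk thing is pushed away (more than 30 mm) (distance of any of rubber_stamp, ink_tin, paper_roll, pocket_notebook, bench_timer from where it was at the start of the episode above 0.03 m).
It also fails if it takes over 45 s, if anything falls off the work surface, if the arm or the gripper's body presses on something with over 40 N, if the wrist force passes 120 N, or if a joint passes its speed limit or range.

ROBOT

A 6-joint arm with a two-finger parallel gripper is mounted at the origin on a cart in front of the work surface, level with it; the furniture and walls round the work are solid. World frame = base frame: x ahead of the robot, y to its left, z up, the work surface at z = 0. Lengths are in mm, angles in degrees, forces in N, time in s.
With the tool pointing down it reaches from about 350 to 850 mm from the base axis. Payload 8.1 kg.
Tool frame: the origin (TCP) lies at the very end of the fingers, on their centre line; the grasp point (between the pads) lies r.tcp_to_grasp behind it (r.tcp_to_grasp is the distance from the TCP to the grasp point, in mm); z points along the fingers, y is the line along which they close (so a half turn about z gives the same grasp; the last joint's range is limited). The gripper opens to 85 mm and grips with 20 to 120 N. Pads are 22 mm wide; open, the fingers measure 114 mm over their backs; the gripper's body (76 mm by 85 mm) begins 54 mm behind the grasp point. The pads swing forward as they close: fully open they stand 13 mm farther back than shut.
Start: joints at [-73.247, 7.471, 85.268, -0, 87.261, -4.893], TCP at [221.346, -557.684, 231.292] pointing down, gripper open.
Joint ranges: [-169.43, 169.43], [-51.17, 129.36], [1.28, 143.12], [-76.62, 256.62], [0, 156.53], [-152.29, 152.29]. Speed limits (degrees/s): [136.94, 136.94, 159.86, 180, 180, 180].

INTERFACE

Orientations are given as [roll, pitch, yaw] about the fixed x, y, z axes, in that order (R = Rz(yaw) Ry(pitch) Rx(roll)).
In Python, from bench import sense, viewer, order, r gives the robot as it stands.
- The arm moves only by the tool carry_out, never from a script. Its argument "increments" is one flat list of numbers, 7 for each row, row after row: the shift along the tool's x, y, z as a fraction of full scale, then the turn, a rotation vector about the tool's x, y, z as a fraction of full scale, then the opening, from -1 (shut) to 1 (fully open). A call has exactly 10 rows; each row is the pose to reach, as a shift and turn from the pose commanded when the call began, along the tool's axes at that moment, turning the shorter way round; what a row does not reach only later rows make up. Full scale, the value 1, is 400 mm for a shift and 2 pi rad for a turn. A row lasts 1/8 s, in which the tool goes at most 62.5 mm and 10.7 degrees, less where a joint would pass 70% of its speed; a pose out of reach is approached as far as the arm can. A call with a number of a shift or a turn outside -1 to 1 is refused whole. A call with a gripper value outside its range is refused whole. The fingers move at their own pace and stop on an object; "force" is the grip in N (left out, the last holds). Time passes only in rows, so rows that repeat a pose let the fingers close, or fill a call up. It gives the time, the measured TCP pose, the force, the opening and the grip force at its end, in the units of the state.
- sense(): the state, without advancing time (a new reading comes with each control period).
- viewer.snapshot(name): name is "side" or "top"; returns the picture (480x640x3 uint8, red, green, blue); there is no depth.
- viewer.get_calibration(name): a dict with "fx", "fy", "cx", "cy" (pixels), "R" (3x3) and "t" (3): a world point X has camera coordinates R X + t. Camera axes: x right, y down, z forward; pixel columns grow to the right and rows downward; lengths in mm; the calibration is good to about 2 mm. A picture is of the moment at which its call begins. get_calibration takes no time and is no camera call.
- order.hand_in(): hands the job in; it is judged then, once.
The state is a dict: "time": time; "joint_pos": joint angles; "qd": joint speeds; "joint_efforts": joint torques, N m; "tool_pos": TCP position; "tcp_rot": TCP orientation; "ft_force": force on the tool from outside, world axes, zero at the start; "wrist_torque": the same for the moment, N m; "finger_gap": finger opening in mm; "grip_force": force on a finger pad.
Only numpy, scipy, OpenCV 4.12 (cv2) and the standard library are available. Lean on these libraries where they do the work, as an engineer would, in place of code of your own. Each camera call takes 0.05 s, during which the arm holds its last target. There are 200 camera calls.

## Working session

There is one attempt and no reset: what is moved stays moved. The work goes in short steps, Python scripts to look and compute and a tool call to move; the robot and the scene stay as the last step left them, time stands still between calls to the robot, and variables do not carry over. Pictures are saved under pics/ and viewed, at most 10 in all, crops included, and the job is handed in when it is done.

Besides the shell and the picture viewer there is one more tool, called after "Call:" by a JSON object that holds its "api" and its "payload", one argument or row to a line. carry_out: Moves the arm, as the interface text tells. Its arguments: {"type":"object","properties":{"increments":{"type":"array"},"force":{"type":"number"}},"required":["increments"]}

```bash
mkdir -p pics; python3 - <<'E'
from bench import sense, viewer, order, r
import cv2, numpy as np
for n in("top","side"):
    cv2.imwrite(f"pics/{n}0.png",viewer.snapshot(n)[:,:,::-1])
    c=viewer.get_calibration(n); print(n,{k:np.round(v,4).tolist() for k,v in c.items()})
print(r.tcp_to_grasp,sense())
E
```

```text
top {'fx': 546.9458, 'fy': 546.9458, 'cx': 319.1753, 'cy': 239.6206, 'R': [[0.0156, -0.9999, -0.0064], [-0.9966, -0.0151, -0.0806], [0.0805, 0.0076, -0.9967]], 't': [143.9136, 541.1996, 1304.8403]}
side {'fx': 611.833, 'fy': 611.833, 'cx': 316.971, 'cy': 236.8836, 'R': [[0.9992, 0.036, -0.0149], [0.0126, -0.6612, -0.7501], [-0.0368, 0.7494, -0.6611]], 't': [-528.7808, 187.0824, 1334.7581]}
18.700000000000003 {'time': 0.1, 'joint_pos': array([-7.32472888e+01,  7.51042567e+00,  8.53228130e+01,  2.10883272e-03,
        8.72600101e+01, -4.89483943e+00]), 'qd': array([-0.09352354, -0.13514638, -0.08162388, -0.06314786, -0.02187522,
        0.02236567]), 'joint_efforts': array([ 6.59929665e-04, -5.70955038e+01, -5.01942515e+01, -2.07938087e-04,
        8.19205394e-03, -2.94534607e-05]), 'tool_pos': array([ 221.21479352, -557.21496664,  230.35519182]), 'tcp_rot': array([-1.79907271e+02, -1.00552233e-02,  2.16474400e+01]), 'ft_force': array([-0.36874886,  0.65886202, -0.63991944]), 'wrist_torque': array([ 0.02881627, -0.0235584 , -0.02001586]), 'grip_force': 0.0, 'finger_gap': 85.31907841897397}
```

View pics/top0.png

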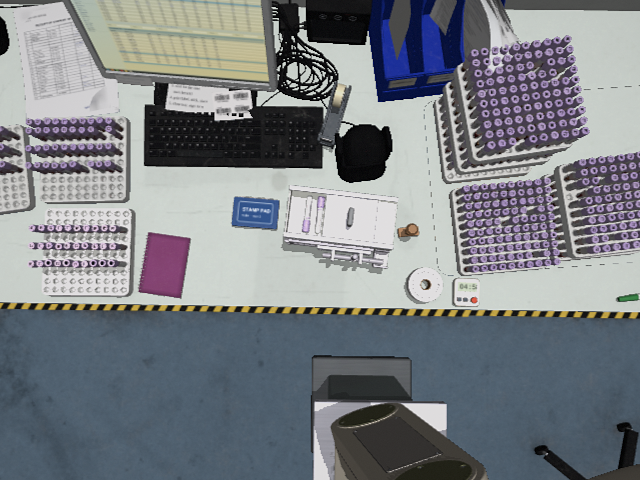

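View pics/side0.png

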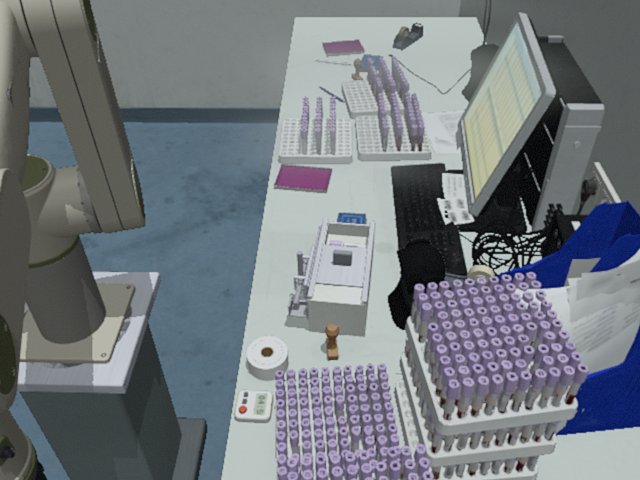

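The top view shows the locker at about (341,228), the cover tab at (350,216), and the pin near (350,250). The side view shows the tab at (343,257) and the pin at (299,258). I'll enlarge both next.

```bash
python3 - <<'E'
import cv2
a=cv2.imread("pics/top0.png")[175:280,275:415]; cv2.imwrite("pics/t1.png",cv2.resize(a,None,fx=5.5,fy=5.5,interpolation=cv2.INTER_CUBIC))
a=cv2.imread("pics/side0.png")[205:345,275:395]; cv2.imwrite("pics/s1.png",cv2.resize(a,None,fx=4.25,fy=4.25,interpolation=cv2.INTER_CUBIC))
E
```

```text
(no output)
```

View pics/t1.png

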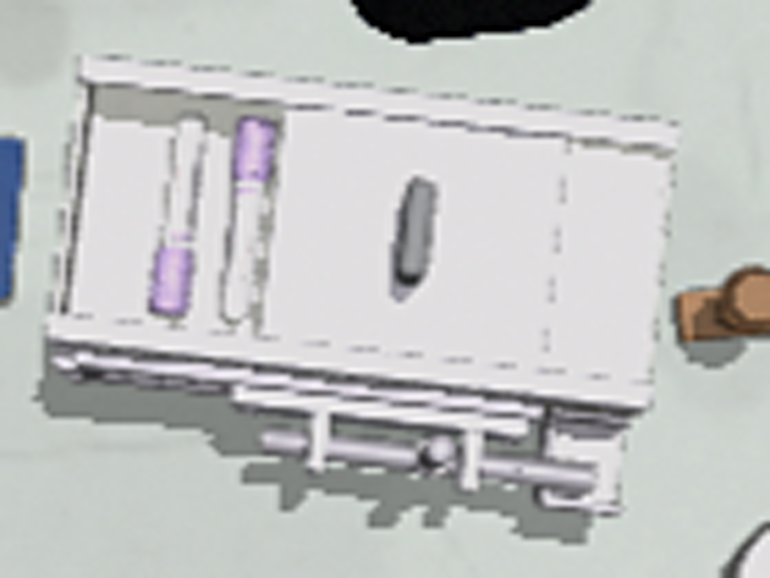

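View pics/s1.png

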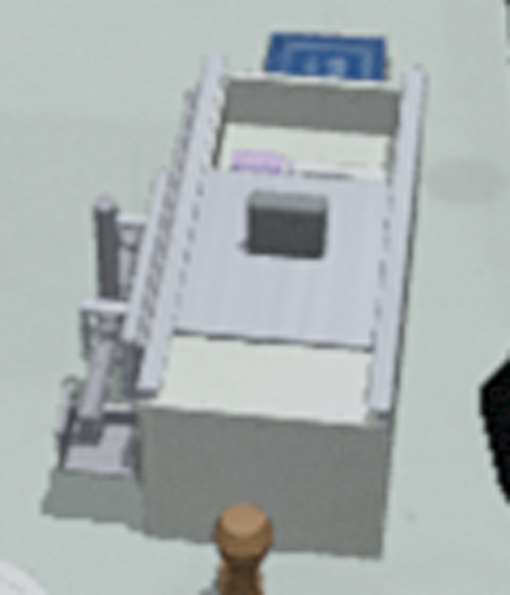

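In the top crop, the outer rail corners are at (84,56), (680,125), (646,410) and (47,341). The tab top is at (421,229) and the pin top at about (440,450). In the side crop, the tab top is at (288,199) and the pin top at (105,202).

```bash
cat > h.py <<'E'
import numpy as np, json
from bench import sense, viewer, r
from scipy.spatial.transform import Rotation as Ro
from scipy.optimize import least_squares
cal={n:viewer.get_calibration(n) for n in("top","side")}
def proj(n,X):
    c=cal[n];p=np.asarray(c["R"])@X+np.asarray(c["t"]).ravel();return np.array([c["fx"]*p[0]/p[2]+c["cx"],c["fy"]*p[1]/p[2]+c["cy"]])
def onz(n,uv,z):
    c=cal[n];R=np.asarray(c["R"]);o=-R.T@np.asarray(c["t"]).ravel();d=R.T@np.array([(uv[0]-c["cx"])/c["fx"],(uv[1]-c["cy"])/c["fy"],1]);return o+d*(z-o[2])/d[2]
def W(p,l):
    c,s=np.cos(p[2]),np.sin(p[2]);return np.array([p[0]+c*l[0]-s*l[1],p[1]+s*l[0]+c*l[1],l[2]])
E
python3 - <<'E'
from h import *
t=lambda a,b:np.array([275+a/5.5,175+b/5.5]); s=lambda a,b:np.array([275+a/4.25,205+b/4.25])
obs=[("top",t(84,56),(60,125,112)),("top",t(680,125),(60,-125,112)),("top",t(646,410),(-60,-125,112)),("top",t(47,341),(-60,125,112)),
("side",s(150,395),(-60,-125,112)),("side",s(385,415),(60,-125,112)),("side",s(210,55),(-60,125,112)),("side",s(418,68),(60,125,112))]
for n,uv,l in obs: print(n,l,onz(n,uv,112).round(1))
P=[("top",t(440,450)),("side",s(105,202))]
T=[("top",t(421,229)),("side",s(288,199))]
for nm,z,L in(("pin",150,P),("tab",144,T)):
    print(nm,[onz(n,u,z).round(1)[:2] for n,u in L])
f=lambda p:np.concatenate([proj(n,W(p,l))-u for n,u,l in obs])
q=least_squares(f,[630,-50,0],x_scale=[1,1,.01],loss='soft_l1');p=q.x
print(p,np.degrees(p[2]),f(p).round(1))
c,s_=np.cos(p[2]),np.sin(p[2])
for v in(0,):
    print("pin pred",W(p,(-64-24,117-159,150)),"tab shut..",[ ((onz(n,u,144)[:2]-p[:2])@np.array([[c,-s_],[s_,c]])).round(1) for n,u in T])
E
```

```text
top (60, 125, 112) [655.3 219.4 112. ]
top (60, -125, 112) [630.  -27.7 112. ]
top (-60, -125, 112) [511.7 -14.2 112. ]
top (-60, 125, 112) [536.4 232.3 112. ]
side (-60, -125, 112) [518.1 -19.4 112. ]
side (60, -125, 112) [628.6 -29.7 112. ]
side (-60, 125, 112) [539.7 232.5 112. ]
side (60, 125, 112) [652.3 223.5 112. ]
pin [array([492.1,  72.3]), array([492.9,  73. ])]
tab [array([581.1,  80.5]), array([582.4,  83.4])]
[ 5.83499886e+02  1.02068698e+02 -9.99410038e-02] -5.7261977191145625 [-0.5 -0.2  0.3 -0.3  0.9  0.2 -0.1  0.1 -3.3 -1.2  1.1 -0.5 -1.5 -0.
  1.5  0.9]
pin pred [491.74846303  69.05845073 150.        ] tab shut.. [array([ -0.2, -21.6]), array([  0.7, -18.7])]
```

Call:
{"api": "carry_out", "payload": {
  "increments": [0.97,-0.78,0,0,0,0.076,1,0.97,-0.78,0,0,0,0.076,1,0.97,-0.78,0,0,0,0.076,1,0.97,-0.78,0,0,0,0.076,1,0.97,-0.78,0,0,0,0.076,1,0.97,-0.78,0,0,0,0.076,1,0.97,-0.78,0,0,0,0.076,1,0.97,-0.78,0,0,0,0.076,1,0.97,-0.78,0,0,0,0.076,1,0.97,-0.78,0,0,0,0.076,1],
  "force": 40
}}

```text
time: 1.35
tool_pos: [466.6, -124.4, 230.9]
tcp_rot: [180.0, 0.1, -5.6]
ft_force: [-0.4, -0.6, -0.7]
finger_gap: 85.3
grip_force: 0.0
```

Call:
{"api": "carry_out", "payload": {
  "increments": [0.234,-0.5425,0.08,0,0,0,1,0.234,-0.5425,0.08,0,0,0,1,0.234,-0.5425,0.08,0,0,0,1,0.234,-0.5425,0.08,0,0,0,1,0.234,-0.5425,0.08,0,0,0,1,0.234,-0.5425,0.18,0,0,0,1,0.234,-0.5425,0.29,0,0,0,1,0.234,-0.5425,0.29,0,0,0,1,0.234,-0.5425,0.29,0,0,0,-1,0.234,-0.5425,0.29,0,0,0,-1]
}}

```text
time: 2.6
tool_pos: [583.4, 81.4, 118.2]
tcp_rot: [-180.0, -0.2, -5.8]
ft_force: [0.1, -0.2, -0.0]
finger_gap: 51.6
grip_force: 0.0
```

```bash
python3 - <<'E'
from h import *
import cv2
s=sense();print(s["finger_gap"],s["grip_force"],s["ft_force"],s["tool_pos"])
a=viewer.snapshot("top")[165:285,265:425,::-1];b=viewer.snapshot("side")[195:345,255:405,::-1]
cv2.imwrite("pics/c2.png",np.hstack([cv2.resize(a,(400,300)),cv2.resize(b,(300,300))]))
E
```

```text
51.5838548341968 0.0 [ 0.0736843  -0.23494898 -0.02558223] [583.38495597  81.43206478 118.18775965]
```

View pics/c2.png

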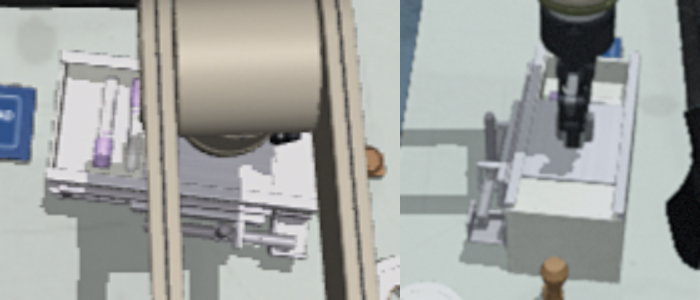

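The crops show the gripper over the tab with the fingers astride it and still closing. Next I'll finish the grip and slide the cover.

Call:
{"api": "carry_out", "payload": {
  "increments": [0,0,0,0,0,0,-1,0,0,0,0,0,0,-1,0,0,0,0,0,0,-1,0,0,0,0,0,0,-1,0,-0.04,0,0,0,0,-1,0,-0.08,0,0,0,0,-1,0,-0.12,0,0,0,0,-1,0,-0.16,0,0,0,0,-1,0,-0.19,0,0,0,0,-1,0,-0.19,0,0,0,0,-1]
}}

```text
time: 3.95
tool_pos: [590.0, 158.8, 116.3]
tcp_rot: [-179.9, -0.1, -5.7]
ft_force: [-0.3, 1.5, 5.8]
finger_gap: 11.2
grip_force: 40.6
```

Call:
{"api": "carry_out", "payload": {
  "increments": [0,-0.003,0,0,0,0,-1,0,-0.006,0,0,0,0,-1,0,-0.009,0,0,0,0,-1,0,-0.012,0,0,0,0,-1,0,-0.015,0,0,0,0,-1,0,-0.018,0,0,0,0,-1,0,-0.02,0,0,0,0,-1,0,-0.02,0,0,0,0,-1,0,-0.02,0,0,0,0,-1,0,-0.02,0,0,0,0,-1]
}}

```text
time: 5.2
tool_pos: [590.6, 164.2, 116.3]
tcp_rot: [179.9, -0.1, -5.7]
ft_force: [-1.1, -6.1, 7.2]
finger_gap: 11.5
grip_force: 40.9
```

Call:
{"api": "carry_out", "payload": {
  "increments": [0,-0.004,0,0,0,0,-1,0,-0.008,0,0,0,0,-1,0,-0.01,0,0,0,0,-1,0,-0.01,0,0,0,0,-1,0,-0.01,0,0,0,0,-1,0,-0.01,0,0,0,0,-1,0,-0.01,0,0,0,0,-1,0,-0.01,0,0,0,0,-1,0,-0.01,0,0,0,0,-1,0,-0.01,0,0,0,0,-1]
}}

```text
time: 6.45
tool_pos: [590.6, 164.4, 116.3]
tcp_rot: [179.6, -0.0, -5.8]
ft_force: [-5.9, -22.3, 13.4]
finger_gap: 11.3
grip_force: 41.7
```

Call:
{"api": "carry_out", "payload": {
  "increments": [0,0.006,0,0,0,0,-1,0,0.013,0,0,0,0,-1,0,0.013,0,0,0,0,-1,0,0.013,0,0,0,0,1,0,0.013,0,0,0,0,1,0,0.013,0,0,0,0,1,0,0.013,0,0,0,0,1,0,0.013,-0.07,0,0,0,1,0,0.013,-0.18,0,0,0,1,0,0.013,-0.18,0,0,0,1]
}}

```text
time: 7.7
tool_pos: [592.6, 165.0, 192.4]
tcp_rot: [-179.9, -0.4, -5.7]
ft_force: [-0.4, 0.3, 0.7]
finger_gap: 85.1
grip_force: 0.0
```

```bash
python3 - <<'E'
from h import *
import cv2
s=sense();print(s["finger_gap"],s["ft_force"],s["tool_pos"],s["tcp_rot"])
a=viewer.snapshot("top")[165:285,265:425,::-1];b=viewer.snapshot("side")[195:345,255:405,::-1]
cv2.imwrite("pics/c3.png",np.hstack([cv2.resize(a,(400,300)),cv2.resize(b,(300,300))]))
E
```

```text
85.12003795916816 [-0.41483172  0.32586823  0.72441744] [592.56881739 165.02616344 192.36237059] [-179.86798893   -0.44385951   -5.70489275]
```

View pics/c3.png

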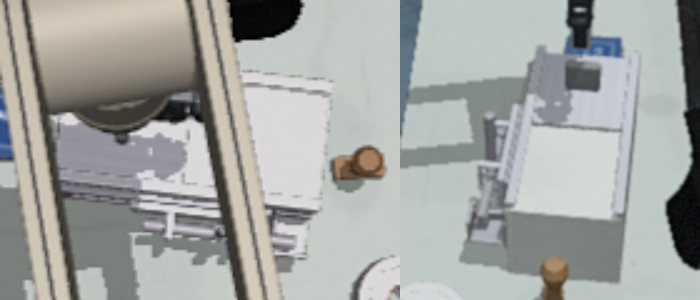

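Call:
{"api": "carry_out", "payload": {
  "increments": [-0.22,0.2525,0,0,0,0,1,-0.22,0.2525,0,0,0,0,1,-0.22,0.2525,0,0,0,0,1,-0.22,0.2525,0,0,0,0,1,-0.22,0.2525,0.06,0,0,0,1,-0.22,0.2525,0.12,0,0,0,1,-0.22,0.2525,0.1725,0,0,0,1,-0.22,0.2525,0.1725,0,0,0,1,-0.22,0.2525,0.1725,0,0,0,1,-0.22,0.2525,0.1725,0,0,0,1],
  "force": 60
}}

```text
time: 9.05
tool_pos: [493.4, 73.0, 119.6]
tcp_rot: [-180.0, -0.1, -5.7]
ft_force: [0.0, 0.1, 0.8]
finger_gap: 85.1
grip_force: 0.0
```

```bash
python3 - <<'E'
from h import *
import cv2
s=sense();print(s["finger_gap"],s["ft_force"],s["tool_pos"],s["tcp_rot"])
a=viewer.snapshot("top")[165:285,265:425,::-1];b=viewer.snapshot("side")[220:330,265:375,::-1]
cv2.imwrite("pics/c4.png",np.hstack([cv2.resize(a,(400,400)),cv2.resize(b,(400,400),interpolation=cv2.INTER_CUBIC)]))
E
```

```text
85.1427958419153 [1.96548394e-04 1.45554750e-01 7.91868520e-01] [493.38592164  72.95515603 119.57432509] [-1.79981411e+02 -1.17167172e-01 -5.69673412e+00]
```

View pics/c4.png

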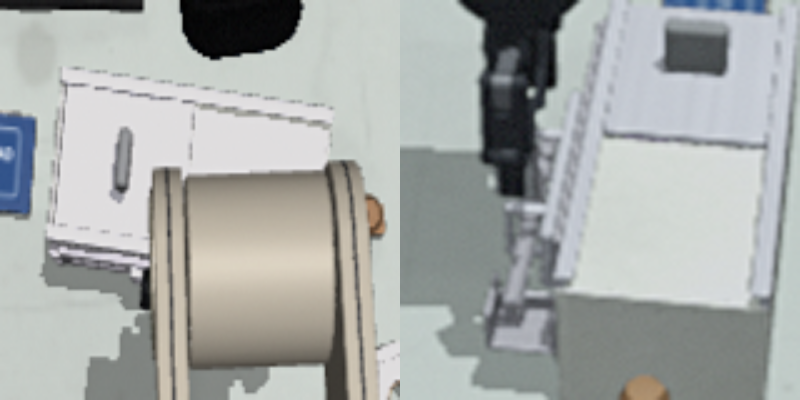

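The cover is shut with its tab at the left, and the fingers straddle the pin. I'll close them and lift 13 mm.

Call:
{"api": "carry_out", "payload": {
  "increments": [0,0,0,0,0,0,-1,0,0,0,0,0,0,-1,0,0,0,0,0,0,-1,0,0,0,0,0,0,-1,0,0,0,0,0,0,-1,0,0,0,0,0,0,-1,0,0,-0.012,0,0,0,-1,0,0,-0.024,0,0,0,-1,0,0,-0.0325,0,0,0,-1,0,0,-0.0325,0,0,0,-1],
  "force": 60
}}

```text
time: 10.4
tool_pos: [492.3, 72.7, 131.6]
tcp_rot: [180.0, -0.0, -5.7]
ft_force: [0.1, -0.5, -2.2]
finger_gap: 10.2
grip_force: 58.4
```

Call:
{"api": "carry_out", "payload": {
  "increments": [0,-0.012,-0.001,0,0,0,-1,0,-0.024,-0.001,0,0,0,-1,0,-0.036,-0.001,0,0,0,-1,0,-0.048,-0.001,0,0,0,-1,0,-0.06,-0.001,0,0,0,-1,0,-0.07,-0.001,0,0,0,-1,0,-0.075,-0.001,0,0,0,-1,0,-0.075,-0.001,0,0,0,-1,0,-0.075,-0.001,0,0,0,-1,0,-0.075,-0.001,0,0,0,-1]
}}

```text
time: 11.65
tool_pos: [495.2, 102.6, 131.7]
tcp_rot: [-180.0, -0.0, -5.7]
ft_force: [0.6, 0.3, -1.8]
finger_gap: 9.9
grip_force: 58.5
```

Call:
{"api": "carry_out", "payload": {
  "increments": [-0.0094,-0.002,0,0,0,0.0048,-1,-0.0188,-0.0042,0,0,0,0.0095,-1,-0.0372,-0.0094,0,0,0,0.0191,-1,-0.0553,-0.0158,0,0,0,0.0286,-1,-0.0729,-0.0232,0,0,0,0.0382,-1,-0.0901,-0.0317,0,0,0,0.0477,-1,-0.1068,-0.0412,0,0,0,0.0573,-1,-0.1068,-0.0412,0,0,0,0.0573,-1,-0.1068,-0.0412,0,0,0,0.0573,-1,-0.1068,-0.0412,0,0,0,0.0573,-1]
}}

```text
time: 12.9
tool_pos: [454.6, 123.0, 131.8]
tcp_rot: [180.0, -0.0, -26.3]
ft_force: [2.7, -2.0, -1.9]
finger_gap: 10.3
grip_force: 58.6
```

```bash
python3 - <<'E'
from h import *
import cv2
s=sense();print(s["finger_gap"],s["grip_force"],s["ft_force"],s["tool_pos"],s["tcp_rot"],s["time"])
a=viewer.snapshot("top")[165:285,265:425,::-1];b=viewer.snapshot("side")[220:330,255:365,::-1]
cv2.imwrite("pics/c5.png",np.hstack([cv2.resize(a,(400,400)),cv2.resize(b,(400,400),interpolation=cv2.INTER_CUBIC)]))
E
```

```text
10.33258582864095 58.55921924114227 [ 2.70212649 -1.98998603 -1.8759706 ] [454.59284271 122.96039371 131.77059468] [ 1.79997528e+02 -1.12876691e-02 -2.63268200e+01] 12.9
```

View pics/c5.png

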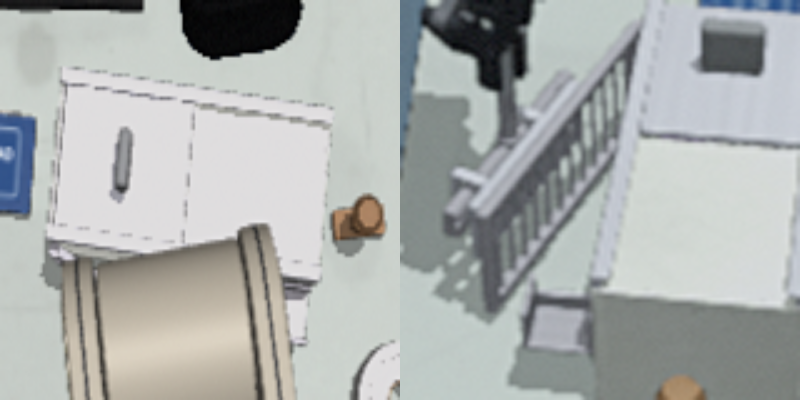

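The gate stands ajar at about 0.36 rad, gripped by the pin. The cover is shut and the desk things haven't moved. I'll let it settle, then hand in.

Call:
{"api": "carry_out", "payload": {
  "increments": [0,0,0,0,0,0,-1,0,0,0,0,0,0,-1,0,0,0,0,0,0,-1,0,0,0,0,0,0,-1,0,0,0,0,0,0,-1,0,0,0,0,0,0,-1,0,0,0,0,0,0,-1,0,0,0,0,0,0,-1,0,0,0,0,0,0,-1,0,0,0,0,0,0,-1]
}}

```text
time: 14.25
tool_pos: [454.4, 123.2, 131.7]
tcp_rot: [180.0, 0.0, -26.3]
ft_force: [2.4, -1.3, -1.4]
finger_gap: 10.0
grip_force: 58.6
```

```bash
python3 -c "
from bench import order,sense
print(sense()['tool_pos'],order.hand_in())"
```

```text
the job is handed in; nothing more can be done
[454.36351645 123.18600758 131.68260991] None
```

I handed the job in at about 14 s, with no verdict returned: the cover is shut against its stop, the bolt is lifted and drawn clear, and the gate is held steady by its pin at an estimated 0.36 rad.

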